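Gauge bobbin cores on the winder spindle and sort them

ROBOT

A 6-joint arm with a two-finger parallel gripper is mounted at the origin on the work surface. World frame = base frame: x ahead of the robot, y to its left, z up, the work surface at z = 0. Lengths are in m, angles in degrees, forces in N, time in s.
With the tool pointing down it reaches from about 0.25 to 0.725 m from the base axis. Payload 9.7 kg.
Tool frame: the origin (TCP) lies between the finger pads; the fingertips stand 19 mm ahead of it and the grasp point (between the pads) is the TCP; z points along the fingers, y is the line along which they close (so a half turn about z gives the same grasp; the last joint's range is limited). The gripper opens to 85 mm and grips with 20 to 120 N. Pads are 22 mm wide; open, the fingers measure 114 mm over their backs; the gripper's body (76 mm by 85 mm) begins 54 mm behind the grasp point. The pads swing forward as they close: fully open they stand 13 mm farther back than shut.
Start: joints at [-74.542, 4.979, 10.078, 95.1, 0, 90], TCP at [0.147, -0.53, 0.25] pointing down, gripper open.
Joint ranges: [-179.16, 179.16], [-48.56, 103.87], [-65.8, 70.77], [-126.05, 130.52], [-82.76, 87.17], [-180, 180]. Speed limits (degrees/s): [127.2, 127.2, 147.25, 180, 180, 180].

INTERFACE

Orientations are given as [roll, pitch, yaw] about the fixed x, y, z axes, in that order (R = Rz(yaw) Ry(pitch) Rx(roll)).
In Python, from workcell import bot gives the robot as it stands. The module is installed in compiled form; this text tells all that it offers.
- The arm moves only by the shell command python3 -m crank 'ROWS' [OPENING] [FORCE]. ROWS is JSON, a list that holds one entry, the list of rows, each a list of 6 numbers: the shift along the world's x, y, z as a fraction of full scale, then the turn, a rotation vector about the world's x, y, z as a fraction of full scale. In form: [[[x, y, z, wx, wy, wz], ...]]. A call has 1 to 20 rows; each row shifts and turns the commanded pose from where the row before left it; what a row does not reach is not made up. Full scale, the value 1, is 20 mm for a shift and 0.12 rad for a turn. A row lasts 1/12 s, in which the tool goes at most 41.7 mm and 7.16 degrees, less where a joint would pass 70% of its speed; a pose out of reach is approached as far as the arm can. A call with a number of a shift or a turn outside -1 to 1 is refused whole. A call with a gripper value outside its range is refused whole. OPENING is the opening, from 0 (shut) to 1 (fully open), set as the call begins (- or left out, the last holds). The fingers move at their own pace and stop on an object; FORCE is the grip in N (left out, the last holds). Time passes only in rows, so rows that do not move let the fingers close. It gives the time, the measured TCP pose, the force, the opening and the grip force at its end, in the units of the state.
- bot.get_obs(): the state, without advancing time (a new reading comes with each control period).
- bot.camera(name): name is "scene" or "top"; returns the picture (400x640x3 uint8, red, green, blue); there is no depth.
- bot.camera_model(name): a dict with "vertical_fov" (degrees; the focal length in pixels is half the picture's height over the tangent of half this angle, whatever the lens; pixels are square), "cx", "cy" (the principal point, pixels), "k1" (the pictures are not rectified: a ray, as slopes to the right and down, at radius r is drawn at 1 + k1 r^2 times it, then the intrinsics apply), "R" (3x3) and "t" (3): a world point X has camera coordinates R X + t. Camera axes: x right, y down, z forward; pixel columns grow to the right and rows downward; lengths in m; the calibration is good to about 2 mm. A picture is of the moment at which its call begins. camera_model takes no time and is no camera call.
- bot.job_done(): hands the job in; it is judged then, once.
The state is a dict: "time": time; "q": joint angles; "qd": joint speeds; "joint_efforts": joint torques, N m; "ee_pos": TCP position; "tcp_rot": TCP orientation; "wrist_force": force on the tool from outside, world axes, zero at the start; "torque": the same for the moment, N m; "opening": finger opening in m; "grasp_force": force on a finger pad.
Only numpy, scipy, OpenCV 4.12 (cv2) and the standard library are available. Lean on these libraries where they do the work, as an engineer would, in place of code of your own. Each camera call takes 0.05 s, during which the arm holds its last target. There are 200 camera calls.

TASK

Try the two loose wooden cores lying on the table on the winder's horizontal test spindle, neck end first, one after the other, and sort each by the result before you touch the other. The core that slides fully home against the shoulder is stood upright, neck up, on the free cork coaster in the lane, in row with its neighbours; the one that stops at the spindle's step, which must not be forced, goes in the cardboard reject tray. Leave everything else where it is.

Things in the scene. Friction and masses are not known exactly. Their poses are not given: they have to be found in the camera images.
- core_a: Loose wooden core lying on its side: octagonal tube 36 mm across flats, 50 mm long, plus a neck 30 mm across, 16 mm long, at one end. The bore along its axis is 23 mm in one core (fits) and 14 mm in the other: test which. Origin on the bore axis, mid-body (18 mm above the table); x points along the bore to the neck. Foot at x -25 mm, neck mouth at x +41 mm. 70 g.
- core_b: Loose wooden core lying on its side: octagonal tube 36 mm across flats, 50 mm long, plus a neck 30 mm across, 16 mm long, at one end. The bore along its axis is 23 mm in one core (fits) and 14 mm in the other: test which. Origin on the bore axis, mid-body (18 mm above the table); x points along the bore to the neck. Foot at x -25 mm, neck mouth at x +41 mm. 70 g.
- core_a_neck (a point): centre of core_a's neck mouth (end of the bore, 41 mm from the body's origin)
- core_b_neck (a point): centre of core_b's neck mouth
- gauge: Fixed winder. Origin on the table under the shoulder face. Level spindle 100 mm up along -x: shoulder disc 42 mm across at x 0, then 17 mm diameter to x -53, cone, 10 mm pilot nose to its tip at x -77. Cores go on in +x. Behind: boss, then housing x 39 to 125, y +-55, 190 high; base plate 18 high, x -20 to 150, y +-80; a crank behind.
- gauge_tip (a point): tip of the spindle's pilot nose, on its axis
- gauge_shoulder (a point): centre of the shoulder face, on the spindle axis
- lane: the lane: fixed plywood board 300 mm (y) by 90 mm (x), 8 mm thick, with a fence 24 mm high along its +x (far) edge, inner face at x = +45 mm. Origin at the centre of its underside. Three places 95 mm apart along its y axis: two hold standing cores, one is free and marked by the coaster
- coaster: round flat cork coaster, 58 mm across, 2 mm thick, fixed on the lane board: the free place. Origin at the centre of its underside, 8 mm above the table; its top is 10 mm above the table
- stood_a: finished core standing neck up in the lane, same outside as the loose ones (66 mm high, 39 mm across corners), a bystander. Origin at the centre of its foot, z up
- stood_b: second finished core standing neck up in the lane, as stood_a
- tray: fixed open cardboard tray for rejects, 150 mm (x) by 130 mm (y), 35 mm high, walls and floor 5 mm. Origin at the centre of its underside
- jar: glass jar with a lid, standing on the table, 60 mm across, 65 mm high, bystander. Origin at the centre of its foot
- stick: flat wooden craft stick lying on the table along its x axis, 190 x 22 x 6 mm, bystander. Origin at the centre of its underside
- tin: paint tin, 68 mm across, 80 mm high, bystander. Origin at the centre of its foot
- tape: cardboard ribbon reel lying flat, 70 mm across, 20 mm high, bystander
- gluegun: white cordless glue gun lying on its side, barrel about 150 mm long along its x axis, grip about 100 mm long towards its -y, 34 mm high, bystander. Origin on the table under the barrel
Mind the look-alikes: they are no part of the job. What is shaped like the core_a but yellow is not meant.

How it is judged (in metres and radians):
On the way, in this order (a step that is already met when the one before it is completed fails the run):
1. the first core is tried on the spindle: fully home, or stopped at the step, with the other core still where it lay ((((x of core_b_neck in the frame of gauge between -0.067 and 0.004 m and y of core_b_neck in the frame of gauge between -0.006 and 0.006 m and z of core_b_neck in the frame of gauge between 0.093 and 0.107 m and angle between the x axis of core_b and the x axis of gauge, either way round below 0.15 rad) and distance of core_a from where it was at the start of the episode below 0.04 m) or ((x of core_a_neck in the frame of gauge between -0.008 and 0.004 m and y of core_a_neck in the frame of gauge between -0.006 and 0.006 m and z of core_a_neck in the frame of gauge between 0.093 and 0.107 m and angle between the x axis of core_a and the x axis of gauge, either way round below 0.15 rad) and distance of core_b from where it was at the start of the episode below 0.04 m))), for 0.1 s.
2. the first core is sorted, standing on the coaster if it fits or lying in the tray if not, with the other still where it lay ((((x of core_b in the frame of tray between -0.07 and 0.07 m and y of core_b in the frame of tray between -0.06 and 0.06 m and height (world z) of core_b below 0.045 m and linear speed of core_b below 0.03 m/s and contact force between core_b and the fingers below 0.2 N) and distance of core_a from where it was at the start of the episode below 0.04 m) or ((horizontal distance between core_a and coaster below 0.018 m and angle between core_a's own x axis and vertical below 0.12 rad and height (world z) of core_a between 0.03 and 0.04 m and linear speed of core_a below 0.03 m/s and contact force between core_a and the fingers below 0.2 N) and distance of core_b from where it was at the start of the episode below 0.04 m))), for 0.2 s.
3. the second core is tried on the spindle, the first being in its place ((((x of core_b_neck in the frame of gauge between -0.067 and 0.004 m and y of core_b_neck in the frame of gauge between -0.006 and 0.006 m and z of core_b_neck in the frame of gauge between 0.093 and 0.107 m and angle between the x axis of core_b and the x axis of gauge, either way round below 0.15 rad) and (horizontal distance between core_a and coaster below 0.018 m and angle between core_a's own x axis and vertical below 0.12 rad and height (world z) of core_a between 0.03 and 0.04 m and linear speed of core_a below 0.03 m/s and contact force between core_a and the fingers below 0.2 N)) or ((x of core_a_neck in the frame of gauge between -0.008 and 0.004 m and y of core_a_neck in the frame of gauge between -0.006 and 0.006 m and z of core_a_neck in the frame of gauge between 0.093 and 0.107 m and angle between the x axis of core_a and the x axis of gauge, either way round below 0.15 rad) and (x of core_b in the frame of tray between -0.07 and 0.07 m and y of core_b in the frame of tray between -0.06 and 0.06 m and height (world z) of core_b below 0.045 m and linear speed of core_b below 0.03 m/s and contact force between core_b and the fingers below 0.2 N)))), for 0.1 s.
At the end, for the whole second after the job is handed in: the core that fits stands on the coaster, neck up, within 18 mm of its centre and 7 degrees of upright; the one that does not fit lies wholly in the reject tray, at rest; both released (horizontal distance between core_a and coaster below 0.018 m and angle between core_a's own x axis and vertical below 0.12 rad and height (world z) of core_a between 0.03 and 0.04 m and linear speed of each of core_a, core_b below 0.03 m/s and contact force between each of core_a, core_b and the fingers below 0.2 N and x of core_b in the frame of tray between -0.07 and 0.07 m and y of core_b in the frame of tray between -0.06 and 0.06 m and height (world z) of core_b below 0.045 m); the robot touches nothing.
It fails at once if a bystander on the table moved more than 40 mm (distance of any of jar, stick, tin, tape, gluegun, stood_a, stood_b from where it was at the start of the episode above 0.04 m).
It fails at once if a standing neighbour toppled (angle between any of stood_a, stood_b, jar's own z axis and vertical above 0.5 rad).
It fails at once if the tight core forced on the spindle (over 50 N) (contact force between core_b and gauge above 50 N).
It also fails if it takes over 72 s, if anything falls off the work surface, if the arm or the gripper's body presses on something with over 40 N, if the wrist force passes 120 N, or if a joint passes its speed limit or range.

## Working session

There is one attempt and no reset: what is moved stays moved. The work goes in short steps, Python scripts to look and compute and a shell command to move; the robot and the scene stay as the last step left them, time stands still between calls to the robot, and variables do not carry over. Pictures are saved under pics/ and viewed, at most 10 in all, crops included, and the job is handed in when it is done.

```bash
mkdir -p pics
cat > h.py <<'E'
import numpy as np,cv2
from workcell import bot
def K(name):
    m=bot.camera_model(name); f=200/np.tan(np.radians(m["vertical_fov"])/2)
    return m,f,np.array(m["R"]),np.array(m["t"])
def ray(name,u,v):
    m,f,R,t=K(name); d=np.array([(u-m["cx"])/f,(v-m["cy"])/f]); p=d.copy()
    for _ in range(30): p=d/(1+m["k1"]*(p@p))
    return -R.T@t, R.T@np.array([p[0],p[1],1])
def onz(name,u,v,z):
    o,d=ray(name,u,v); return o+d*(z-o[2])/d[2]
def proj(name,X):
    m,f,R,t=K(name); c=R@np.array(X,float)+t; p=c[:2]/c[2]; p=p*(1+m["k1"]*(p@p))
    return np.array([m["cx"],m["cy"]])+f*p
def snap(name,fn):
    im=cv2.cvtColor(bot.camera(name),cv2.COLOR_RGB2BGR); cv2.imwrite(fn,im); return im
E
python3 - <<'E'
from h import *
for n in("scene","top"):
    snap(n,f"pics/{n}0.png"); m,f,R,t=K(n); print(n,f,m["cx"],m["cy"],m["k1"],-R.T@t,R.round(2).tolist())
a=cv2.imread("pics/scene0.png");b=cv2.imread("pics/top0.png")
print(bot.get_obs())
E
```

```text
scene 457.6217171071341 317.66428382562555 196.6476423501694 -0.11004655961177248 [1.24377769 0.69639974 0.82072679] [[-0.7, 0.71, 0.02], [0.4, 0.42, -0.81], [-0.59, -0.56, -0.58]]
top 430.5834144074851 329.150670328988 198.6250375154877 -0.06959771851911709 [ 0.42488768 -0.02948075  1.11467958] [[0.01, -1.0, 0.0], [-1.0, -0.01, -0.09], [0.09, -0.0, -1.0]]
{'time': 0.1, 'q': array([-7.45438688e+01,  5.00753669e+00,  1.00399867e+01,  9.50996212e+01,
        8.54339836e-04,  8.99998675e+01]), 'qd': array([-0.01680652, -0.04945131,  0.09707914, -0.07385294,  0.01000836,
       -0.02443549]), 'joint_efforts': array([-8.82810255e-04, -5.21560335e+01,  4.65654016e+01,  1.59158144e-02,
       -4.06555080e-05, -6.76349643e-07]), 'ee_pos': array([ 0.14653154, -0.52993611,  0.2496668 ]), 'tcp_rot': array([-1.79932829e+02, -8.54494612e-04,  1.54562627e+01]), 'wrist_force': array([-0.28031007,  0.6195465 , -0.11233325]), 'torque': array([-0.01208624,  0.02782442, -0.06044912]), 'grasp_force': 0.0, 'opening': 0.08555660626921484}
```

View pics/top0.png

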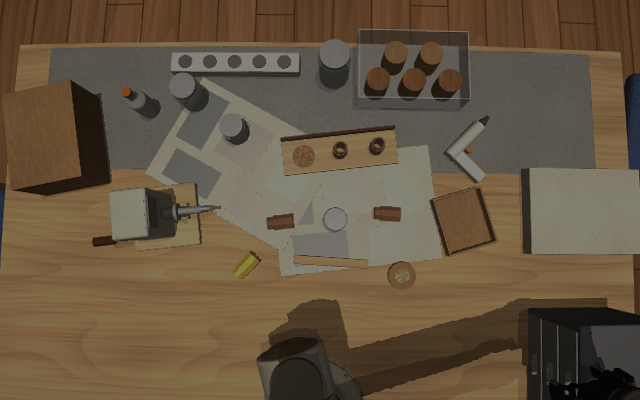

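View pics/scene0.png

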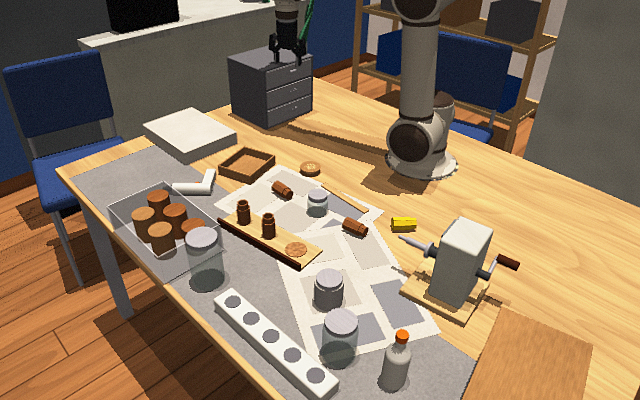

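Top view: brown cores lie at (280,222) and (387,213). The yellow look-alike at (246,264) is not meant, and the lane's standing cores at (340,150) and (377,146) are bystanders. The gauge spindle runs from about (175,212) to (220,208), the coaster is at (304,156) and the tray at (463,221). I'll confirm the two brown cores with an enlarged crop.

Run:
```python
from h import *
b=cv2.imread("pics/top0.png"); a=cv2.imread("pics/scene0.png")
c1=cv2.resize(b[195:240,255:415],None,fx=5,fy=5,interpolation=cv2.INTER_CUBIC)
c2=cv2.resize(b[185:245,165:230],None,fx=5.5,fy=5.5,interpolation=cv2.INTER_CUBIC)
c3=cv2.resize(a[170:245,260:380],None,fx=3.5,fy=3.5,interpolation=cv2.INTER_CUBIC)
o=np.zeros((600,800,3),np.uint8); o[:225,:800]=c1; o[230:230+c2.shape[0],:c2.shape[1]]=c2; o[230:230+c3.shape[0],370:370+c3.shape[1]]=c3
cv2.imwrite("pics/crop1.png",cv2.convertScaleAbs(o,alpha=1.4))
def mask(im,lo,hi): return cv2.inRange(cv2.cvtColor(im,cv2.COLOR_BGR2HSV),lo,hi)
for n,im in(("top",b),("scene",a)):
  hsv=cv2.cvtColor(im,cv2.COLOR_BGR2HSV)
  for p in ([(280,222),(387,213)] if n=="top" else [(282,190),(355,226)]): print(n,p,hsv[p[1]-2:p[1]+3:2,p[0]-4:p[0]+5:4].tolist())
# outlines
b2=cv2.inRange(cv2.cvtColor(b,cv2.COLOR_BGR2HSV),(0,110,40),(14,255,255))
cs,_=cv2.findContours(b2,0,2)
for c in cs:
  if cv2.contourArea(c)>80: print(cv2.contourArea(c),cv2.minAreaRect(c))
```

```text
top (280, 222) [[[12, 138, 94], [13, 142, 95], [13, 138, 94]], [[13, 142, 95], [13, 145, 97], [13, 141, 98]], [[13, 143, 98], [13, 141, 94], [13, 137, 84]]]
top (387, 213) [[[13, 138, 94], [13, 137, 95], [13, 138, 96]], [[13, 141, 96], [13, 139, 97], [13, 141, 96]], [[13, 141, 96], [13, 142, 97], [13, 141, 98]]]
scene (282, 190) [[[12, 181, 141], [12, 177, 148], [13, 197, 101]], [[13, 186, 151], [12, 185, 142], [12, 180, 177]], [[9, 176, 58], [11, 195, 76], [11, 177, 153]]]
scene (355, 226) [[[13, 180, 149], [12, 181, 165], [12, 185, 172]], [[12, 177, 144], [13, 176, 152], [11, 169, 83]], [[11, 188, 114], [12, 190, 137], [13, 185, 143]]]
277.0 ((636.0, 284.0), (6.0, 60.0), 0.0)
112.5 ((101.94059753417969, 240.9059295654297), (8.358312606811523, 20.199254989624023), 84.2894058227539)
298.5 ((279.54620361328125, 221.86924743652344), (13.271716117858887, 25.923255920410156), 82.87498474121094)
302.5 ((386.9058532714844, 213.2235107421875), (26.23020362854004, 13.6519775390625), 4.39870548248291)
318.0 ((303.0, 156.0), (20.0, 20.0), 90.0)
145.0 ((339.5, 148.0), (14.0, 13.0), 90.0)
147.5 ((377.0, 144.0), (14.0, 14.0), 90.0)
118.0 ((337.4873962402344, 132.37864685058594), (2.542948007583618, 113.73828887939453), 84.07542419433594)
404.0 ((450.00006103515625, 80.0000228881836), (22.62741470336914, 22.62741470336914), 45.0)
413.5 ((414.50006103515625, 79.00000762939453), (23.33452033996582, 23.33452033996582), 45.0)
422.0 ((377.76922607421875, 78.34616088867188), (23.194496154785156, 23.566600799560547), 7.125016689300537)
27691.5 ((319.49993896484375, 93.99998474121094), (638.9998779296875, 187.99996948242188), 0.0)
```

View pics/crop1.png

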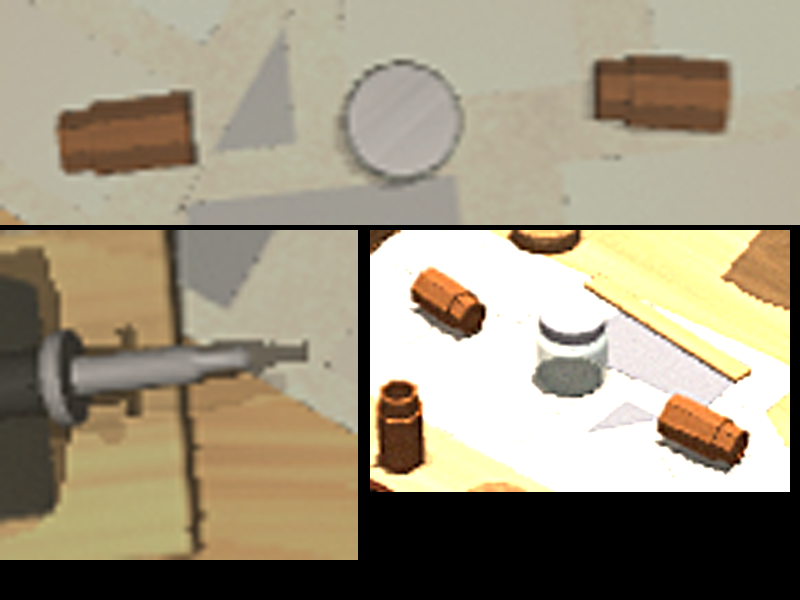

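Both cores lie with the neck to the left in the top view (+y, towards the winder). In the left crop the shoulder disc is at about top (178,212). The nose may be mixed with its shadow, so I'll zoom in on the spindle in both views before measuring.

Run:
```python
from h import *
b=cv2.imread("pics/top0.png"); a=cv2.imread("pics/scene0.png")
c2=cv2.resize(b[198:226,168:228],None,fx=13,fy=10,interpolation=cv2.INTER_NEAREST)
c3=cv2.resize(a[225:265,390:450],None,fx=13,fy=7.5,interpolation=cv2.INTER_NEAREST)
o=np.zeros((590,800,3),np.uint8); o[:280,:780]=cv2.convertScaleAbs(c2,alpha=1.5); o[285:585,:780]=c3
for k in range(0,60,10): cv2.putText(o,str(168+k),(k*13,10),0,.4,(0,255,255),1); cv2.putText(o,str(390+k),(k*13,297),0,.4,(0,255,255),1)
cv2.imwrite("pics/crop2.png",o)
# lane/tray/coaster/core numbers
for n,(u,v),z in (("coaster",(303.5,156),.010),("stoodL neck",(340,149),.074),("stoodR",(377,145.5),.074),("tray",(463,221),.035),("jar",(335,219),.065),("stick",(331,262),.006)): print(n,onz("top",u,v,z).round(4))
for n,f,m in (("L",(293.3,220.2),(267,223.6)),("R",(400.3,214.4),(374,213))):
  F=onz("top",*f,.018);M=onz("top",*m,.018); d=M-F; print(n,F.round(4),M.round(4),np.linalg.norm(d).round(4),np.degrees(np.arctan2(d[1],d[0])))
```

```text
coaster [0.6355 0.0366 0.01  ]
stoodL neck [ 0.642  -0.0565  0.074 ]
stoodR [ 0.6521 -0.1474  0.074 ]
tray [ 0.4707 -0.3704  0.035 ]
jar [ 0.4704 -0.0464  0.065 ]
stick [ 0.3629 -0.0385  0.006 ]
L [0.4679 0.059  0.018 ] [0.4583 0.1258 0.018 ] 0.0676 98.18706238739182
R [ 0.4864 -0.2139  0.018 ] [ 0.4891 -0.1466  0.018 ] 0.0674 87.69946408962254
```

View pics/crop2.png

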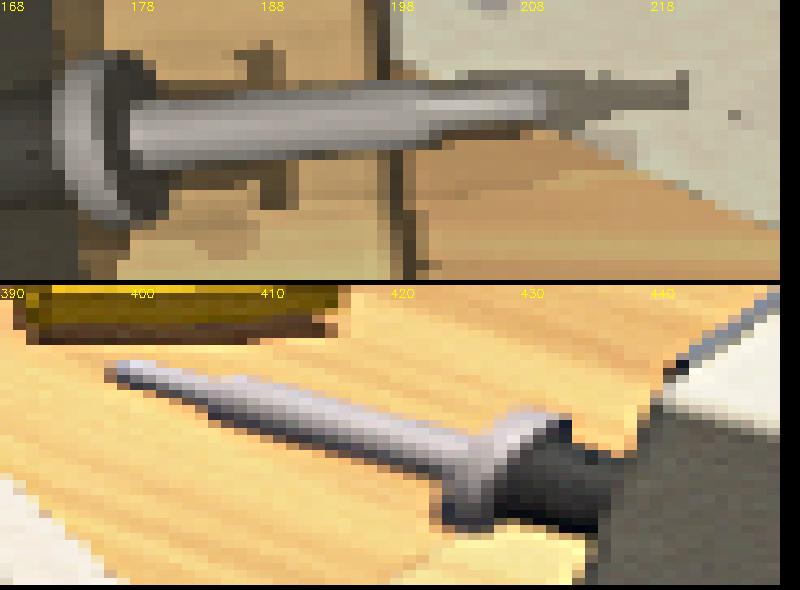

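Run:
```python
from h import *
T=onz("top",209.5,207.9,.1); S=onz("top",178,210.4,.1); M=onz("top",197.5,209.4,.1)
d=S-T; print("tip",T.round(4),"sh",S.round(4),np.linalg.norm(d).round(4),np.degrees(np.arctan2(d[1],d[0])),"M",M.round(4))
print("scene tip plane",onz("scene",397.9,235.8,.1).round(4))
def tri(pa,pb):
  (o1,d1),(o2,d2)=ray("top",*pa),ray("scene",*pb)
  A=np.stack([d1,-d2],1); s=np.linalg.lstsq(A,o2-o1,rcond=None)[0]; p,q=o1+s[0]*d1,o2+s[1]*d2
  return ((p+q)/2).round(4),np.linalg.norm(p-q).round(4)
print(tri((209.5,207.9),(397.9,235.8)))
print("proj tip in scene",proj("scene",T))
# scene: spindle axis pixel (419.5,245.2) at z=.1
print("scene axis pt",onz("scene",419.5,245.2,.1).round(4))
# core outlines in scene
a=cv2.imread("pics/scene0.png")
m=cv2.inRange(cv2.cvtColor(a,cv2.COLOR_BGR2HSV),(0,140,40),(15,255,190))
for (x,y) in((282,190),(355,226)):
  w=np.zeros_like(m); w[y-18:y+18,x-20:x+20]=m[y-18:y+18,x-20:x+20]
  c=max(cv2.findContours(w,0,2)[0],key=cv2.contourArea); print(cv2.minAreaRect(c),cv2.contourArea(c))
for X in ([.4679-.1426*.025,.059+.99*.025,.018],[.4871,-.189,.018]): print("pred scene",proj("scene",X))
```

```text
tip [0.4909 0.2521 0.1   ] sh [0.4839 0.3277 0.1   ] 0.0759 95.34200303976966 M [0.4869 0.2808 0.1   ]
scene tip plane [0.494  0.2495 0.1   ]
(array([0.4921, 0.2506, 0.0997]), np.float64(0.0039))
proj tip in scene [399.50054764 235.72409108]
scene axis pt [0.4849 0.3069 0.1   ]
((282.2307434082031, 190.15382385253906), (22.188007354736328, 11.094003677368164), 33.6900634765625) 195.5
((354.9000549316406, 227.2000274658203), (25.93838882446289, 12.074767112731934), 26.56505012512207) 259.5
pred scene [352.5782589  225.72493447]
pred scene [280.92561058 188.80170624]
```

Top crop: the lit nose ends at (209.5,207.9) and the shaft meets the shoulder at (178,210.4). The darker bit beyond is its shadow. That gives a spindle of 76 mm against 77 mm specified, with the tip at z 0.0997, which is right. I'll do the left core first, tool tilted 12° towards its neck so it can later be stood up from the front.

```bash
python3 -m crank '[[[0.5,0.97,-0.19,0,0,0.6],[0.5,0.97,-0.19,0,0,0.6],[0.5,0.97,-0.19,0,0,0.6],[0.5,0.97,-0.19,0,0,0.6],[0.5,0.97,-0.19,0,0,0.6],[0.5,0.97,-0.19,0,0,0.6],[0.5,0.97,-0.19,0,0,0.6],[0.5,0.97,-0.19,0,0,0.6],[0.5,0.97,-0.19,0,0,0.6],[0.5,0.97,-0.19,0,0,0.6],[0.5,0.97,-0.19,0,0,0.6],[0.5,0.97,-0.19,0,0,0.6],[0.5,0.97,-0.19,0,0,0.6],[0.5,0.97,-0.19,0,0,0.6],[0.5,0.97,-0.19,0,0,0.6],[0.5,0.97,-0.19,0,0,0.6],[0.5,0.97,-0.19,0,0,0.6],[0.5,0.97,-0.19,0,0,0.6],[0.5,0.97,-0.19,0,0,0.6],[0.5,0.97,-0.19,0,0,0.6]]]' 1 30
python3 -m crank '[[[0.5,0.97,-0.19,-0.144,-0.021,0],[0.5,0.97,-0.19,-0.144,-0.021,0],[0.5,0.97,-0.19,-0.144,-0.021,0],[0.5,0.97,-0.19,-0.144,-0.021,0],[0.5,0.97,-0.19,-0.144,-0.021,0],[0.5,0.97,-0.19,-0.144,-0.021,0],[0.5,0.97,-0.19,-0.144,-0.021,0],[0.5,0.97,-0.19,-0.144,-0.021,0],[0.5,0.97,-0.19,-0.144,-0.021,0],[0.5,0.97,-0.19,-0.144,-0.021,0],[0.5,0.97,-0.19,-0.144,-0.021,0],[0.5,0.97,-0.19,-0.144,-0.021,0],[0,0,0,0,0,0],[0,0,0,0,0,0]]]'
python3 -c "
from h import *
o=bot.get_obs();print(o['q'].round(1),o['ee_pos'].round(4),o['tcp_rot'].round(2))"
```

```text
time: 1.77
ee_pos: [0.3468, -0.141, 0.1739]
tcp_rot: [-180.0, -0.0, 98.2]
wrist_force: [0.5, -0.5, 0.6]
opening: 0.0853
grasp_force: 0.0
time: 2.93
ee_pos: [0.4663, 0.0915, 0.1278]
tcp_rot: [-180.0, 12.0, 98.1]
wrist_force: [-0.2, -1.0, -0.9]
opening: 0.0853
grasp_force: 0.0
[ 17.7  -4.3 -13.4  82.9 -11.8  99.8] [0.4663 0.0915 0.1278] [-179.95   12.02   98.1 ]
```

```bash
python3 -m crank '[[[-0.02,-0.01,-0.87,0,0,0],[-0.02,-0.01,-0.87,0,0,0],[-0.02,-0.01,-0.87,0,0,0],[-0.02,-0.01,-0.87,0,0,0],[-0.02,-0.01,-0.87,0,0,0],[-0.02,-0.01,-0.87,0,0,0],[0,0,0,0,0,0]]]'
python3 -m crank '[[[0,0,0,0,0,0],[0,0,0,0,0,0],[0,0,0,0,0,0],[0,0,0,0,0,0],[0,0,0,0,0,0],[0,0,0,0,0,0],[0,0,0,0,0,0],[0,0,0,0,0,0],[0,0,0,0,0,0],[0,0,0,0,0,0]]]' 0 30
```

```text
time: 3.52
ee_pos: [0.462, 0.0881, 0.0214]
tcp_rot: [-179.8, 12.0, 98.0]
wrist_force: [-0.3, -0.4, -0.1]
opening: 0.0854
grasp_force: 0.0
time: 4.35
ee_pos: [0.4649, 0.0896, 0.0255]
tcp_rot: [179.8, 12.0, 97.9]
wrist_force: [-0.9, -0.9, 6.2]
opening: 0.0355
grasp_force: 30.3
```

```bash
python3 -m crank '[[[0,0,0.82,0,0,0],[0,0,0.82,0,0,0],[0,0,0.82,0,0,0],[0,0,0.82,0,0,0],[0,0,0.82,0,0,0],[0.2,0.69,0,0,0,-0.05],[0.2,0.69,0,0,0,-0.05],[0.2,0.69,0,0,0,-0.05],[0.2,0.69,0,0,0,-0.05],[0.2,0.69,0,0,0,-0.05],[0.2,0.69,0,0,0,-0.05],[0.2,0.69,0,0,0,-0.05],[0.2,0.69,0,0,0,-0.05],[0,0,0,0,0,0],[0,0,0,0,0,0],[0,0,0,0,0,0]]]'
python3 - <<'E'
from h import *
b=snap("top","pics/top1.png"); a=snap("scene","pics/scene1.png")
o=bot.get_obs();print(o['ee_pos'].round(4),o['tcp_rot'].round(2),o['wrist_force'].round(1))
c2=cv2.resize(b[190:230,168:268],None,fx=8,fy=7,interpolation=cv2.INTER_NEAREST)
c3=cv2.resize(a[205:265,345:445],None,fx=8,fy=5,interpolation=cv2.INTER_NEAREST)
o=np.zeros((590,800,3),np.uint8); o[:280,:800]=cv2.convertScaleAbs(c2,alpha=1.5); o[285:585,:800]=c3
for k in range(0,100,10): cv2.putText(o,str(168+k),(k*8,10),0,.35,(0,255,255),1); cv2.putText(o,str(345+k),(k*8,297),0,.35,(0,0,255),1)
cv2.imwrite("pics/crop3.png",o)
E
```

```text
time: 5.68
ee_pos: [0.496, 0.1995, 0.1063]
tcp_rot: [180.0, 12.0, 95.2]
wrist_force: [0.2, -0.0, -1.1]
opening: 0.0352
grasp_force: 30.5
[0.496  0.1993 0.1064] [179.93  12.01  95.18] [-0.2  0.  -1.7]
```

View pics/crop3.png

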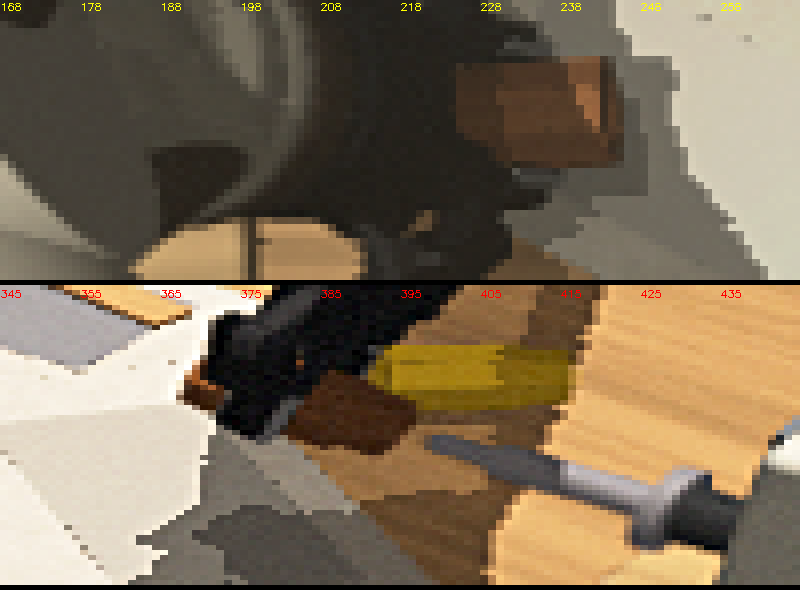

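Run:
```python
from h import *
u=np.array([-.0927,.9957,0]); T=np.array([.4915,.2513,.1])
n=lambda s,z:np.array([.496,.1994,z])+s*u
print("tip",proj("scene",T)); print("neck .0989",proj("scene",n(.036,.0989)),"neck .105",proj("scene",n(.036,.105)))
print("body-neck step",proj("scene",n(.02,.0989)),"foot",proj("scene",n(-.03,.0989)),"foot top cam",proj("top",n(-.03,.0989)),proj("top",n(-.03,.117)))
# predicted vertices of neck mouth disc for z .0989
for z in(.0989,.105):
  s=np.cross(u,[0,0,1]); P=np.array([proj("scene",n(.036,z)+.015*(np.cos(t)*s+np.sin(t)*np.array([0,0,1]))) for t in np.linspace(0,6.28,40)]); print(z,"mouth bbox",P.min(0).round(1),P.max(0).round(1))
a=cv2.imread("pics/scene1.png"); hsv=cv2.cvtColor(a,cv2.COLOR_BGR2HSV)
m=cv2.inRange(hsv,(0,120,30),(16,255,110)); w=np.zeros_like(m); w[215:245,378:402]=m[215:245,378:402]
for r in range(220,240): print(r,"".join("#" if x else "." for x in w[r,376:404]))
```

```text
tip [399.09871467 235.67754312]
neck .0989 [393.49762464 233.20708532] neck .105 [393.78519838 231.30035242]
body-neck step [387.9856681  230.51116365] foot [371.21081752 222.30664543] foot top cam [244.27511879 205.13028608] [242.77768634 204.54507372]
0.0989 mouth bbox [390.2 227.6] [396.8 238.8]
0.105 mouth bbox [390.5 225.7] [397.1 236.9]
220 ............................
221 ......#.....................
222 ..........#.................
223 .........#####..............
224 .........######.............
225 ........########............
226 ........#########...........
227 .......############.........
228 .......#############........
229 ......###############.......
230 ......###############..#....
231 .....#####################..
232 .....#################.###..
233 .....################.......
234 ....################........
235 .....##############.........
236 .......############.........
237 .........#..######..........
238 ..............###...........
239 ............................
```

Prediction from the tool pose matches the seen neck mouth (bottom row about 238, right edge about 396), and the core is on the spindle axis to about 1 mm in both views. Sliding on slowly while watching the force.

```bash
python3 -m crank '[[[-0.023,0.25,0,0,0,0],[-0.023,0.25,0,0,0,0],[-0.023,0.25,0,0,0,0],[-0.023,0.25,0,0,0,0],[-0.023,0.25,0,0,0,0],[0,0,0,0,0,0]]]'
python3 -m crank '[[[-0.014,0.15,0,0,0,0],[-0.014,0.15,0,0,0,0],[0,0,0,0,0,0]]]'
python3 -m crank '[[[-0.009,0.1,0,0,0,0],[0,0,0,0,0,0]]]'
```

```text
time: 6.28
ee_pos: [0.4938, 0.2259, 0.1062]
tcp_rot: [179.9, 12.0, 95.3]
wrist_force: [-0.4, 0.0, -0.8]
opening: 0.0352
grasp_force: 30.5
time: 6.53
ee_pos: [0.4933, 0.2314, 0.1062]
tcp_rot: [179.9, 12.0, 95.2]
wrist_force: [0.5, -0.1, -1.5]
opening: 0.0351
grasp_force: 30.5
time: 6.7
ee_pos: [0.4932, 0.2331, 0.1063]
tcp_rot: [179.9, 12.0, 95.2]
wrist_force: [-0.1, -0.6, -1.1]
opening: 0.0351
grasp_force: 30.5
```

```bash
for i in 1; do :; done; python3 -m crank '[[[-0.009,0.1,0,0,0,0],[0,0,0,0,0,0]]]' | grep -E "ee_pos|wrist"
python3 -m crank '[[[-0.009,0.1,0,0,0,0],[0,0,0,0,0,0]]]' | grep -E "ee_pos|wrist"
```

```text
ee_pos: [0.493, 0.2351, 0.1063]
wrist_force: [-0.1, -0.1, -1.0]
ee_pos: [0.4928, 0.2371, 0.1063]
wrist_force: [-0.2, 0.1, -0.9]
```

```bash
python3 -m crank '[[[-0.009,0.1,0,0,0,0],[0,0,0,0,0,0]]]' | grep -E "ee_pos|wrist"
```

```text
ee_pos: [0.4926, 0.2391, 0.1063]
wrist_force: [0.3, 0.1, -0.4]
```

```bash
python3 -m crank '[[[-0.009,0.1,0,0,0,0],[-0.009,0.1,0,0,0,0],[0,0,0,0,0,0]]]' | grep -E "ee_pos|wrist"
```

```text
ee_pos: [0.4922, 0.2433, 0.1062]
wrist_force: [0.2, -0.5, -1.3]
```

```bash
python3 -m crank '[[[-0.009,0.1,0,0,0,0],[-0.009,0.1,0,0,0,0],[-0.009,0.1,0,0,0,0],[0,0,0,0,0,0]]]' | grep -E "ee_pos|wrist"
```

```text
ee_pos: [0.4917, 0.2493, 0.1062]
wrist_force: [-0.5, -0.4, -1.4]
```

No resistance at about 34 mm past the tip, well beyond the step, so this is the core that fits. Continuing home.

```bash
python3 -m crank '[[[-0.023,0.25,0,0,0,0],[-0.023,0.25,0,0,0,0],[-0.023,0.25,0,0,0,0],[0,0,0,0,0,0]]]' | grep -E "ee_pos|wrist"
python3 -m crank '[[[-0.019,0.2,0,0,0,0],[-0.019,0.2,0,0,0,0],[-0.019,0.2,0,0,0,0],[-0.019,0.2,0,0,0,0],[0,0,0,0,0,0]]]' | grep -E "ee_pos|wrist"
```

```text
ee_pos: [0.4903, 0.2649, 0.1062]
wrist_force: [-0.3, -0.5, -1.2]
ee_pos: [0.4887, 0.2807, 0.1062]
wrist_force: [-0.2, -0.4, -1.2]
```

```bash
python3 -m crank '[[[-0.014,0.15,0,0,0,0],[-0.014,0.15,0,0,0,0],[0,0,0,0,0,0]]]' | grep -E "ee_pos|wrist"
python3 -m crank '[[[-0.009,0.1,0,0,0,0],[0,0,0,0,0,0]]]' | grep -E "ee_pos|wrist"
```

```text
ee_pos: [0.4882, 0.2863, 0.1063]
wrist_force: [0.4, 0.1, -0.6]
ee_pos: [0.4881, 0.2881, 0.1063]
wrist_force: [-0.5, -0.7, -0.8]
```

```bash
python3 -m crank '[[[-0.007,0.075,0,0,0,0],[0,0,0,0,0,0]]]' | grep -E "ee_pos|wrist"
python3 -m crank '[[[-0.007,0.075,0,0,0,0],[0,0,0,0,0,0]]]' | grep -E "ee_pos|wrist"
```

```text
ee_pos: [0.4879, 0.2895, 0.1063]
wrist_force: [0.3, -0.3, -1.4]
ee_pos: [0.4879, 0.2902, 0.1063]
wrist_force: [0.0, -3.3, 0.1]
```

```bash
python3 -m crank '[[[-0.007,0.075,0,0,0,0],[0,0,0,0,0,0]]]' | grep -E "ee_pos|wrist"
```

```text
ee_pos: [0.4878, 0.2904, 0.1063]
wrist_force: [1.8, -11.9, 2.1]
```

Home: 12 N at the shoulder, so this is the core that fits. Hold, draw it off, then turn it neck up.

```bash
python3 -m crank '[[[0,0,0,0,0,0],[0.009,-0.1,0,0,0,0],[0.046,-0.5,0,0,0,0],[0.088,-0.95,0,0,0,0],[0.088,-0.95,0,0,0,0],[0.088,-0.95,0,0,0,0],[0.088,-0.95,0,0,0,0],[0.088,-0.95,0,0,0,0],[0,0,0,0,0,0]]]'
python3 -m crank '[[[0.06,-0.31,0.29,0,0,-0.8],[0.06,-0.31,0.29,0,0,-0.8],[0.06,-0.31,0.29,0,0,-0.8],[0.06,-0.31,0.29,0,0,-0.8],[0.06,-0.31,0.29,0,0,-0.8],[0.06,-0.31,0.29,0,0,-0.8],[0.06,-0.31,0.29,0,0,-0.8],[0.06,-0.31,0.29,0,0,-0.8],[0.06,-0.31,0.29,0,0,-0.8],[0.06,-0.31,0.29,0,0,-0.8],[0.06,-0.31,0.29,0,0,-0.8],[0.06,-0.31,0.29,0,0,-0.8],[0.06,-0.31,0.29,0,0,-0.8],[0.06,-0.31,0.29,0,0,-0.8],[0.06,-0.31,0.29,0,0,-0.8],[0.06,-0.31,0.29,0,0,-0.8],[0.06,-0.31,0.29,0,0,-0.8],[0.06,-0.31,0.29,0,0,-0.8],[0.06,-0.31,0.29,0,0,-0.8],[0.06,-0.31,0.29,0,0,-0.8]]]'
python3 -m crank '[[[0,0,0,-0.17,-0.63,0],[0,0,0,-0.17,-0.63,0],[0,0,0,-0.17,-0.63,0],[0,0,0,-0.17,-0.63,0],[0,0,0,-0.17,-0.63,0],[0,0,0,-0.17,-0.63,0],[0,0,0,-0.17,-0.63,0],[0,0,0,-0.17,-0.63,0],[0,0,0,-0.17,-0.63,0],[0,0,0,-0.17,-0.63,0],[0,0,0,-0.17,-0.63,0],[0,0,0,-0.17,-0.63,0],[0,0,0,-0.17,-0.63,0],[0,0,0,-0.17,-0.63,0],[0,0,0,-0.17,-0.63,0],[0,0,0,-0.17,-0.63,0],[0,0,0,-0.17,-0.63,0],[0,0,0,-0.17,-0.63,0],[0,0,0,-0.17,-0.63,0],[0,0,0,-0.17,-0.63,0]]]'
python3 - <<'E'
from h import *
from scipy.spatial.transform import Rotation as Ro
o=bot.get_obs();R=Ro.from_euler('xyz',o['tcp_rot'],degrees=True).as_matrix();print(o['time'],o['q'].round(1),o['ee_pos'].round(4),"t",R[:,2].round(3),"y",R[:,1].round(3),"x",R[:,0].round(3))
print("coaster scene",[onz("scene",297+d,249,.01).round(4) for d in(-1,0)])
a=cv2.imread("pics/scene0.png"); b=cv2.imread("pics/top0.png")
E
```

```text
time: 10.2
ee_pos: [0.4976, 0.1826, 0.1066]
tcp_rot: [179.9, 12.0, 95.1]
wrist_force: [0.3, -0.3, -0.9]
opening: 0.0357
grasp_force: 30.5
time: 11.87
ee_pos: [0.5221, -0.0304, 0.2225]
tcp_rot: [-174.3, 12.1, -6.2]
wrist_force: [0.1, 0.3, 0.1]
opening: 0.0352
grasp_force: 30.6
time: 13.53
ee_pos: [0.584, -0.0393, 0.2198]
tcp_rot: [149.0, -72.8, 20.7]
wrist_force: [1.2, -1.0, -0.1]
opening: 0.0352
grasp_force: 30.6
13.5333 [  2.1 -48.5 -65.1  -1.5 -13.1 174.4] [ 0.584  -0.0393  0.2198] t [ 0.948 -0.193 -0.254] y [-0.158 -0.976  0.152] x [0.277 0.104 0.955]
coaster scene [array([0.6363, 0.0374, 0.01  ]), array([0.6344, 0.0392, 0.01  ])]
```

The clean turn was blocked by joint limits (J6 near 180, J2 and J3 near their minima). I'll fit the wrist kinematics to the recorded joint readings to choose a reachable standing pose.

```bash
cat > kin.py <<'E'
import numpy as np, itertools
from scipy.spatial.transform import Rotation as Ro
from scipy.optimize import least_squares
D=[([-74.542,4.979,10.078,95.1,0,90],[.1465,-.5299,.2497],[-179.93,0,15.456]),
   ([17.7,-4.3,-13.4,82.9,-11.8,99.8],[.4663,.0915,.1278],[-179.95,12.02,98.1]),
   ([2.1,-48.5,-65.1,-1.5,-13.1,174.4],[.584,-.0393,.2198],[149.0,-72.8,20.7])]
B=np.array([[0,0,1],[0,-1,0],[1,0,0.]])
def rot(q,s5,s6,c):
    p=q[1]-q[2]+q[3]
    return Ro.from_euler('ZYZX',[q[0],p,s5*q[4],s6*q[5]+c],degrees=True).as_matrix()@B
def best():
    return min(itertools.product((1,-1),(1,-1),(0,90,180,270)),key=lambda k:sum(np.linalg.norm(rot(q,*k)-Ro.from_euler('xyz',r,degrees=True).as_matrix()) for q,_,r in D))
E
python3 - <<'E'
from kin import *
k=best(); print(k,[np.linalg.norm(rot(q,*k)-Ro.from_euler('xyz',r,degrees=True).as_matrix()).round(3) for q,_,r in D])
for pitch in(0,6,12,15):
  for yaw in(-15,-6,0,5):
    t=np.array([np.cos(np.radians(pitch))*np.cos(np.radians(yaw)),np.cos(np.radians(pitch))*np.sin(np.radians(yaw)),-np.sin(np.radians(pitch))])
    y=np.cross([0,0,1],t); y/=np.linalg.norm(y); out=[]
    for sg in(1,-1):
      Y=sg*y; R=np.stack([np.cross(Y,t),Y,t],1)
      e=Ro.from_matrix(Ro.from_euler('z',-3.5,degrees=True).as_matrix()@R@B.T).as_euler('YZX',degrees=True)
      out+= [(e[0].round(1),(e[1]*k[0]).round(1),(((e[2]-k[2])*k[1]+180)%360-180).round(1),"xup" if R[2,0]>0 else "xdown")]
    print(pitch,yaw,out)
E
```

```text
Traceback (most recent call last):
  File "kin.py", line 12, in best
    return min(itertools.product((1,-1),(1,-1),(0,90,180,270)),key=lambda k:sum(np.linalg.norm(rot(q,*k)-Ro.from_euler('xyz',r,degrees=True).as_matrix()) for q,_,r in D))
  File "kin.py", line 12, in <lambda>
    return min(itertools.product((1,-1),(1,-1),(0,90,180,270)),key=lambda k:sum(np.linalg.norm(rot(q,*k)-Ro.from_euler('xyz',r,degrees=True).as_matrix()) for q,_,r in D))
                                                                            ~~~^^^^^^^^^^^^^^^^^^^^^^^^^^^^^^^^^^^^^^^^^^^^^^^^^^^^^^^^^^^^^^^^^^^^^^^^^^^^^^^^^^^^^^^^^^
  File "kin.py", line 12, in <genexpr>
    return min(itertools.product((1,-1),(1,-1),(0,90,180,270)),key=lambda k:sum(np.linalg.norm(rot(q,*k)-Ro.from_euler('xyz',r,degrees=True).as_matrix()) for q,_,r in D))
                                                                                               ~~~^^^^^^
  File "kin.py", line 10, in rot
    return Ro.from_euler('ZYZX',[q[0],p,s5*q[4],s6*q[5]+c],degrees=True).as_matrix()@B
           ~~~~~~~~~~~~~^^^^^^^^^^^^^^^^^^^^^^^^^^^^^^^^^^^^^^^^^^^^^^^^
  File "scipy/spatial/transform/_rotation.pyx", line 1413, in scipy.spatial.transform._rotation.Rotation.from_euler
ValueError: Expected axis specification to be a non-empty string of upto 3 characters, got ZYZX
```

```bash
sed -i "s/return Ro.from_euler('ZYZX',\[q\[0\],p,s5\*q\[4\],s6\*q\[5\]+c\],degrees=True).as_matrix()@B/return (Ro.from_euler('Z',q[0],degrees=True)*Ro.from_euler('YZX',[p,s5*q[4],s6*q[5]+c],degrees=True)).as_matrix()@B/" kin.py
python3 - <<'E'
from kin import *
k=best(); print(k,[np.linalg.norm(rot(q,*k)-Ro.from_euler('xyz',r,degrees=True).as_matrix()).round(3) for q,_,r in D])
for pitch in(6,12,15):
  for yaw in(-15,-6,0,5):
    t=np.array([np.cos(np.radians(pitch))*np.cos(np.radians(yaw)),np.cos(np.radians(pitch))*np.sin(np.radians(yaw)),-np.sin(np.radians(pitch))])
    y=np.cross([0,0,1],t); y/=np.linalg.norm(y); out=[]
    for sg in(1,-1):
      Y=sg*y; R=np.stack([np.cross(Y,t),Y,t],1)
      e=Ro.from_matrix(Ro.from_euler('z',-3.5,degrees=True).as_matrix()@R@B.T).as_euler('YZX',degrees=True)
      out+= [(e[0].round(1),(e[1]*k[0]).round(1),(((e[2]-k[2])*k[1]+180)%360-180).round(1),"xup" if R[2,0]>0 else "xdown")]
    print(pitch,yaw,out)
E
```

```text
(1, 1, 180) [np.float64(0.002), np.float64(0.002), np.float64(0.001)]
6 -15 [(np.float64(6.3), np.float64(-18.4), np.float64(2.0), 'xdown'), (np.float64(6.3), np.float64(-18.4), np.float64(-178.0), 'xup')]
6 -6 [(np.float64(6.1), np.float64(-9.4), np.float64(1.0), 'xdown'), (np.float64(6.1), np.float64(-9.4), np.float64(-179.0), 'xup')]
6 0 [(np.float64(6.0), np.float64(-3.5), np.float64(0.4), 'xdown'), (np.float64(6.0), np.float64(-3.5), np.float64(-179.6), 'xup')]
6 5 [(np.float64(6.0), np.float64(1.5), np.float64(-0.2), 'xdown'), (np.float64(6.0), np.float64(1.5), np.float64(179.8), 'xup')]
12 -15 [(np.float64(12.6), np.float64(-18.1), np.float64(4.0), 'xdown'), (np.float64(12.6), np.float64(-18.1), np.float64(-176.0), 'xup')]
12 -6 [(np.float64(12.2), np.float64(-9.3), np.float64(2.0), 'xdown'), (np.float64(12.2), np.float64(-9.3), np.float64(-178.0), 'xup')]
12 0 [(np.float64(12.0), np.float64(-3.4), np.float64(0.7), 'xdown'), (np.float64(12.0), np.float64(-3.4), np.float64(-179.3), 'xup')]
12 5 [(np.float64(12.0), np.float64(1.5), np.float64(-0.3), 'xdown'), (np.float64(12.0), np.float64(1.5), np.float64(179.7), 'xup')]
15 -15 [(np.float64(15.8), np.float64(-17.8), np.float64(4.9), 'xdown'), (np.float64(15.8), np.float64(-17.8), np.float64(-175.1), 'xup')]
15 -6 [(np.float64(15.2), np.float64(-9.2), np.float64(2.5), 'xdown'), (np.float64(15.2), np.float64(-9.2), np.float64(-177.5), 'xup')]
15 0 [(np.float64(15.0), np.float64(-3.4), np.float64(0.9), 'xdown'), (np.float64(15.0), np.float64(-3.4), np.float64(-179.1), 'xup')]
15 5 [(np.float64(15.0), np.float64(1.4), np.float64(-0.4), 'xdown'), (np.float64(15.0), np.float64(1.4), np.float64(179.6), 'xup')]
```

```bash
cat > goal.py <<'E'
from kin import *
from workcell import bot
import sys
def go(P,R,n):
    o=bot.get_obs(); R0=Ro.from_euler('xyz',o['tcp_rot'],degrees=True).as_matrix()
    d=(np.array(P)-o['ee_pos'])/.02; w=Ro.from_matrix(R@R0.T).as_rotvec()/.12
    print("now",o['ee_pos'].round(4),o['tcp_rot'].round(1),"q",o['q'].round(1),"| total fs",d.round(2),w.round(2),"| per row",(d/n).round(3),(w/n).round(3))
def stand(pitch,yaw,roll):
    p,a=np.radians([pitch,yaw]); t=np.array([np.cos(p)*np.cos(a),np.cos(p)*np.sin(a),-np.sin(p)])
    y=-np.cross([0,0,1],t); y/=np.linalg.norm(y); return Ro.from_rotvec(t*np.radians(roll)).as_matrix()@np.stack([np.cross(y,t),y,t],1)
E
python3 -c "
from goal import *
go([.615,.042,.19],stand(12,-5,-3.5),8)"
```

```text
now [ 0.584  -0.0393  0.2198] [149.  -72.8  20.7] q [  2.1 -48.5 -65.1  -1.5 -13.1 174.4] | total fs [ 1.55  4.07 -1.49] [ 0.72 -0.5   0.76] | per row [ 0.194  0.508 -0.186] [ 0.09  -0.062  0.095]
```

```bash
python3 -m crank '[[[0.19,0.51,-0.18,0.09,-0.06,0.1],[0.19,0.51,-0.18,0.09,-0.06,0.1],[0.19,0.51,-0.18,0.09,-0.06,0.1],[0.19,0.51,-0.18,0.09,-0.06,0.1],[0.19,0.51,-0.18,0.09,-0.06,0.1],[0.19,0.51,-0.18,0.09,-0.06,0.1],[0.19,0.51,-0.18,0.09,-0.06,0.1],[0.19,0.51,-0.18,0.09,-0.06,0.1],[0,0,0,0,0,0]]]' | head -1
python3 -c "
from goal import *
go([.628,.039,.07],stand(12,-5,-3.5),8)"
```

```text
time: 14.28
now [0.6142 0.0432 0.189 ] [164.4 -77.1  11.4] q [ 10.2 -36.9 -65.6 -15.8 -14.4 179.7] | total fs [ 0.69 -0.21 -5.95] [-0.   -0.07 -0.06] | per row [ 0.086 -0.026 -0.744] [-0.    -0.008 -0.008]
```

```bash
python3 -m crank '[[[0.09,-0.03,-0.74,0,-0.01,-0.01],[0.09,-0.03,-0.74,0,-0.01,-0.01],[0.09,-0.03,-0.74,0,-0.01,-0.01],[0.09,-0.03,-0.74,0,-0.01,-0.01],[0.09,-0.03,-0.74,0,-0.01,-0.01],[0.09,-0.03,-0.74,0,-0.01,-0.01],[0.09,-0.03,-0.74,0,-0.01,-0.01],[0.09,-0.03,-0.74,0,-0.01,-0.01],[0,0,0,0,0,0]]]' | head -1
python3 - <<'E'
from goal import *
from h import *
go([.628,.039,.045],stand(12,-5,-3.5),3)
b=snap("top","pics/top2.png"); a=snap("scene","pics/scene2.png")
c2=cv2.resize(b[125:215,260:400],None,fx=4,fy=4,interpolation=cv2.INTER_CUBIC)
c3=cv2.resize(a[175:285,215:355],None,fx=2.8,fy=2.8,interpolation=cv2.INTER_CUBIC)
o=np.zeros((600,800,3),np.uint8); c2=cv2.convertScaleAbs(c2,alpha=1.4)
c2=cv2.resize(c2,(400,257)); o[:257,:400]=c2; c3=cv2.resize(a[165:285,215:355],(700,600)); o=np.hstack([cv2.resize(c2,(350,225)).copy()]) if 0 else o
o=np.zeros((600,800,3),np.uint8); o[:343,:]=0
o[:300,:467]=cv2.resize(cv2.convertScaleAbs(b[125:215,260:400],alpha=1.5),(467,300)); o[305:600,300:800]=cv2.resize(a[195:278,225:365],(500,295))
cv2.imwrite("pics/crop4.png",o)
E
```

```text
time: 15.03
now [0.6424 0.0393 0.0732] [164.3 -76.8  10.6] q [  9.5  -9.8 -65.7 -42.8 -14.6 179.7] | total fs [-0.72 -0.01 -1.41] [ 0.01 -0.1   0.07] | per row [-0.241 -0.005 -0.47 ] [ 0.003 -0.034  0.023]
```

View pics/crop4.png

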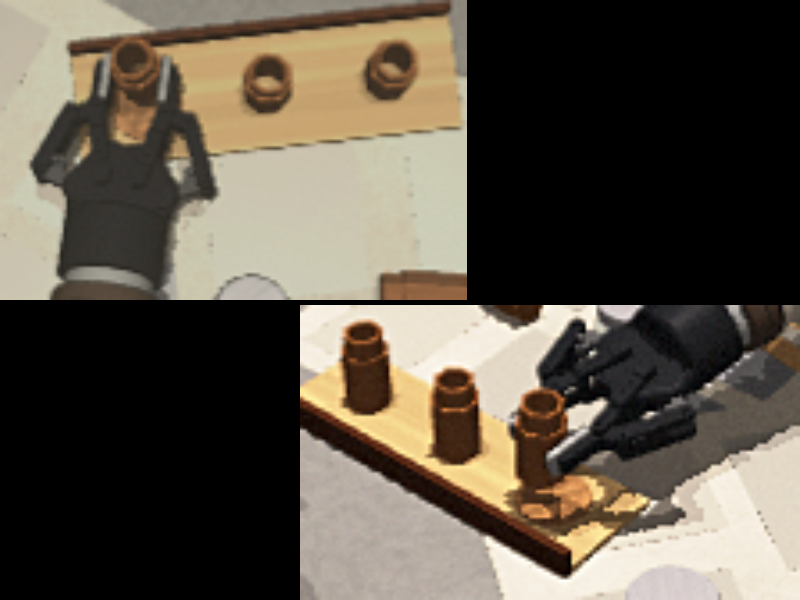

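The crop shows the core upright above the coaster, about 12 mm too far out (elbow limit). It clears both neighbours and the jar. Checking its actual position, then lowering to the coaster at this reach. I'll centre it afterwards by the neck.

```bash
python3 -c "
from h import *
print(onz('top',299.7,143.1,.111).round(4), onz('top',303,156,.010).round(4))"
python3 -m crank '[[[0,0,-0.45,0,0,0],[0,0,-0.45,0,0,0],[0,0,-0.45,0,0,0],[0,0,0,0,0,0]]]' | grep -E "ee_pos|wrist|rot"
python3 -c "
from goal import *
go([.6355,.039,.040],stand(12,-5,-3.5),3)"
```

```text
[0.6472 0.0402 0.111 ] [0.6355 0.0379 0.01  ]
ee_pos: [0.6435, 0.0398, 0.0505]
tcp_rot: [164.3, -77.1, 10.6]
wrist_force: [-0.3, -0.6, -1.8]
now [0.6435 0.0398 0.0505] [164.3 -77.1  10.6] q [  9.5  -3.8 -65.6 -48.9 -14.6 179.7] | total fs [-0.4  -0.04 -0.52] [ 0.   -0.05  0.07] | per row [-0.133 -0.013 -0.175] [ 0.    -0.018  0.022]
```

```bash
python3 -m crank '[[[-0.05,-0.02,-0.2,0,0,0],[-0.05,-0.02,-0.2,0,0,0],[0,0,0,0,0,0]]]' | grep -E "ee_pos|wrist|rot"
python3 -m crank '[[[-0.05,0,-0.1,0,0,0],[0,0,0,0,0,0]]]' | grep -E "ee_pos|wrist|rot"
```

```text
ee_pos: [0.6415, 0.039, 0.0427]
tcp_rot: [164.3, -77.2, 10.6]
wrist_force: [0.3, -0.7, -1.5]
ee_pos: [0.6414, 0.0391, 0.0412]
tcp_rot: [164.3, -77.2, 10.6]
wrist_force: [0.2, -0.1, 1.2]
```

```bash
python3 -m crank '[[[-0.05,0,-0.1,0,0,0],[0,0,0,0,0,0]]]' | grep -E "ee_pos|wrist|rot"
```

```text
ee_pos: [0.642, 0.0392, 0.041]
tcp_rot: [164.3, -77.5, 10.6]
wrist_force: [-2.2, -1.6, 7.8]
```

```bash
python3 -m crank '[[[0,0,0.03,0,0,0],[0,0,0,0,0,0],[0,0,0,0,0,0],[0,0,0,0,0,0],[0,0,0,0,0,0]]]' 0.7 | grep -E "ee_pos|wrist|open"
python3 -m crank '[[[0,0,0.4,0,0,0],[0,0,0.7,0,0,0],[0,0,0.8,0,0,0],[0,0,0.8,0,0,0],[0,0,0.8,0,0,0],[0,0,0.8,0,0,0],[0,0,0.8,0,0,0],[0,0,0,0,0,0]]]' 0.7 | grep -E "ee_pos|wrist|open|time"
python3 - <<'E'
from h import *
from goal import *
go([.6355,.038,.2],np.eye(3),8)
b=snap("top","pics/top3.png"); a=snap("scene","pics/scene3.png")
o=np.zeros((600,800,3),np.uint8)
o[:300,:467]=cv2.resize(cv2.convertScaleAbs(b[125:215,260:400],alpha=1.5),(467,300)); o[305:600,300:800]=cv2.resize(a[195:278,225:365],(500,295))
cv2.imwrite("pics/crop5.png",o)
E
```

```text
ee_pos: [0.6407, 0.0393, 0.0386]
wrist_force: [1.0, 0.8, 0.2]
opening: 0.0594
time: 17.13
ee_pos: [0.6436, 0.0397, 0.1457]
wrist_force: [0.5, -0.2, 1.5]
opening: 0.0597
now [0.6436 0.0397 0.1457] [164.3 -77.5  10.6] q [  9.5 -23.2 -64.3 -28.7 -14.7 179.8] | total fs [-0.41 -0.09  2.72] [-19.74   0.35 -15.93] | per row [-0.051 -0.011  0.34 ] [-2.467  0.044 -1.991]
```

View pics/crop5.png

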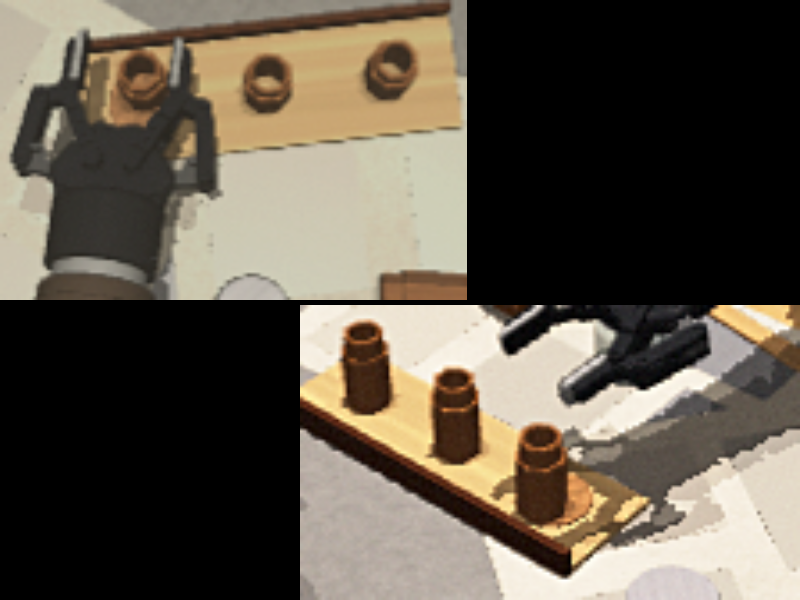

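The crop shows the core standing upright, about 12 mm beyond the row line (core neck at (142,73) in the crop, row line at about 89). It was placed and released. I'll now re-grip its neck from above and draw it back into line.

```bash
python3 -c "
from goal import *
from h import onz
# crop px -> top px, neck top z=.076 ; neighbours top .074
for n,(u,v),z in (('core',(142,73),.076),('s1',(268,77),.074),('s2',(391,65),.074)): print(n,onz('top',260+u/3.336-.5,125+v/3.333-.5,z).round(4))
go([.6475,.038,.16],Ro.from_euler('xyz',[180,0,95.5],degrees=True).as_matrix(),18)"
```

```text
core [0.6467 0.0366 0.076 ]
s1 [ 0.6455 -0.056   0.074 ]
s2 [ 0.6559 -0.1467  0.074 ]
now [0.6427 0.0396 0.1414] [164.3 -77.2  10.6] q [  9.5 -22.9 -64.5 -28.9 -14.7 179.8] | total fs [ 0.24 -0.08  0.93] [-8.61  9.16 11.73] | per row [ 0.013 -0.004  0.052] [-0.479  0.509  0.652]
```

```bash
python3 -m crank '[[[0.02,0,0.15,0.08,0.93,0],[0.02,0,0.15,0.08,0.93,0],[0.02,0,0.15,0.08,0.93,0],[0.02,0,0.15,0.08,0.93,0],[0.02,0,0.15,0.08,0.93,0],[0.02,0,0.15,0.08,0.93,0],[0.02,0,0.15,0.08,0.93,0],[0.02,0,0.15,0.08,0.93,0],[0.02,0,0.15,0.08,0.93,0],[0.02,0,0.15,0.08,0.93,0],[0.02,0,0.15,0.08,0.93,0],[0.02,0,0.15,0.08,0.93,0]]]' 0.7 | grep -E "time|ee_pos|rot"
python3 -c "
from goal import *
go([.6467,.0368,.13],Ro.from_euler('xyz',[180,0,95.5],degrees=True).as_matrix(),16)"
```

```text
time: 18.23
ee_pos: [0.6523, 0.016, 0.1725]
tcp_rot: [-180.0, -4.1, 1.8]
now [0.6523 0.016  0.1725] [-180.    -4.1    1.8] q [  1.4  14.2  11.8  83.5   0.  179.6] | total fs [-0.28  1.04 -2.13] [-0.51  0.44 13.62] | per row [-0.018  0.065 -0.133] [-0.032  0.028  0.851]
```

```bash
python3 -m crank '[[[-0.02,0.06,-0.13,-0.03,0.03,0.85],[-0.02,0.06,-0.13,-0.03,0.03,0.85],[-0.02,0.06,-0.13,-0.03,0.03,0.85],[-0.02,0.06,-0.13,-0.03,0.03,0.85],[-0.02,0.06,-0.13,-0.03,0.03,0.85],[-0.02,0.06,-0.13,-0.03,0.03,0.85],[-0.02,0.06,-0.13,-0.03,0.03,0.85],[-0.02,0.06,-0.13,-0.03,0.03,0.85],[-0.02,0.06,-0.13,-0.03,0.03,0.85],[-0.02,0.06,-0.13,-0.03,0.03,0.85],[-0.02,0.06,-0.13,-0.03,0.03,0.85],[-0.02,0.06,-0.13,-0.03,0.03,0.85],[-0.02,0.06,-0.13,-0.03,0.03,0.85],[-0.02,0.06,-0.13,-0.03,0.03,0.85],[-0.02,0.06,-0.13,-0.03,0.03,0.85],[-0.02,0.06,-0.13,-0.03,0.03,0.85],[0,0,0,0,0,0]]]' 0.7 | grep time
python3 -c "
from goal import *
go([.6465,.0368,.080],Ro.from_euler('xyz',[180,0,95.5],degrees=True).as_matrix(),4)"
```

```text
time: 19.65
now [0.6453 0.0354 0.1289] [-179.5   -0.4   95.6] q [ 3.  18.1 11.9 84.3  0.3 87.4] | total fs [ 0.06  0.07 -2.44] [-0.05 -0.08 -0.02] | per row [ 0.015  0.017 -0.611] [-0.012 -0.019 -0.005]
```

```bash
python3 -m crank '[[[0.02,0.02,-0.6,-0.01,-0.02,0],[0.02,0.02,-0.6,-0.01,-0.02,0],[0.02,0.02,-0.6,-0.01,-0.02,0],[0.02,0.02,-0.6,-0.01,-0.02,0],[0,0,0,0,0,0]]]' 0.7 | grep -E "ee_pos|wrist"
python3 -m crank '[[[0,0,0,0,0,0],[0,0,0,0,0,0],[0,0,0,0,0,0],[0,0,0,0,0,0],[0,0,0,0,0,0],[0,0,0,0,0,0],[0,0,0,0,0,0]]]' 0 25 | grep -E "ee_pos|wrist|open|grasp"
```

```text
ee_pos: [0.6459, 0.0367, 0.0802]
wrist_force: [-0.6, -0.2, -0.9]
ee_pos: [0.6475, 0.0368, 0.0852]
wrist_force: [1.0, -0.3, 0.7]
opening: 0.0294
grasp_force: 24.9
```

```bash
python3 -m crank '[[[0,0,0.15,0,0,0],[-0.21,0,0,0,0,0],[-0.21,0,0,0,0,0],[-0.2,0,0,0,0,0],[0,0,0,0,0,0]]]' | grep -E "ee_pos|wrist"
python3 -m crank '[[[0,0,-0.07,0,0,0],[0,0,-0.06,0,0,0],[0,0,0,0,0,0]]]' | grep -E "ee_pos|wrist"
```

```text
ee_pos: [0.6339, 0.0368, 0.0877]
wrist_force: [-0.6, -0.5, -1.2]
ee_pos: [0.635, 0.0367, 0.0851]
wrist_force: [-0.5, -0.2, 0.9]
```

```bash
python3 -m crank '[[[0,0,0,0,0,0],[0,0,0,0,0,0],[0,0,0,0,0,0],[0,0,0,0,0,0],[0,0,0.6,0,0,0],[0,0,0.9,0,0,0],[0,0,0.9,0,0,0],[0,0,0.9,0,0,0],[0,0,0.9,0,0,0]]]' 0.7 | grep -E "time|ee_pos|wrist|open"
python3 -c "
from goal import *
from h import onz
c=onz('top',386.9,213.2,.018); u=np.array([np.cos(np.radians(87)),np.sin(np.radians(87)),0]); g=c-.005*u; print(c.round(4),g.round(4))
go([g[0],g[1],.12],Ro.from_euler('xyz',[180,0,87],degrees=True).as_matrix(),14)"
```

```text
time: 22.07
ee_pos: [0.6348, 0.0368, 0.171]
wrist_force: [0.1, 0.4, -0.8]
opening: 0.0597
[ 0.489  -0.1796  0.018 ] [ 0.4888 -0.1846  0.018 ]
now [0.6348 0.0368 0.171 ] [179.7  -0.   95.4] q [ 3.3 15.7 13.6 87.5  0.  87.9] | total fs [ -7.3  -11.07  -2.55] [-0.01  0.05 -1.22] | per row [-0.522 -0.791 -0.182] [-0.     0.003 -0.087]
```

```bash
python3 -m crank '[[[-0.52,-0.79,-0.18,0,0,-0.09],[-0.52,-0.79,-0.18,0,0,-0.09],[-0.52,-0.79,-0.18,0,0,-0.09],[-0.52,-0.79,-0.18,0,0,-0.09],[-0.52,-0.79,-0.18,0,0,-0.09],[-0.52,-0.79,-0.18,0,0,-0.09],[-0.52,-0.79,-0.18,0,0,-0.09],[-0.52,-0.79,-0.18,0,0,-0.09],[-0.52,-0.79,-0.18,0,0,-0.09],[-0.52,-0.79,-0.18,0,0,-0.09],[-0.52,-0.79,-0.18,0,0,-0.09],[-0.52,-0.79,-0.18,0,0,-0.09],[-0.52,-0.79,-0.18,0,0,-0.09],[-0.52,-0.79,-0.18,0,0,-0.09],[0,0,0,0,0,0],[0,0,0,0,0,0]]]' 1 | grep -E "time"
python3 - <<'E'
from h import *
from goal import *
go([.4888,-.1846,.023],Ro.from_euler('xyz',[180,0,87],degrees=True).as_matrix(),5)
b=snap("top","pics/top4.png"); a=snap("scene","pics/scene4.png")
o=np.zeros((600,800,3),np.uint8)
o[:300,:467]=cv2.resize(cv2.convertScaleAbs(b[125:215,260:400],alpha=1.5),(467,300)); o[305:600,300:800]=cv2.resize(a[195:278,225:365],(500,295))
o[:300,470:800]=cv2.resize(a[160:220,240:306],(330,300))
cv2.imwrite("pics/crop6.png",o)
E
```

```text
time: 23.4
now [ 0.4891 -0.185   0.1195] [179.7  -0.   86.6] q [-20.8   0.4  -9.1  80.2   0.1  72.6] | total fs [-0.01  0.02 -4.83] [-0.    0.05  0.06] | per row [-0.003  0.004 -0.965] [-0.     0.01   0.011]
```

View pics/crop6.png

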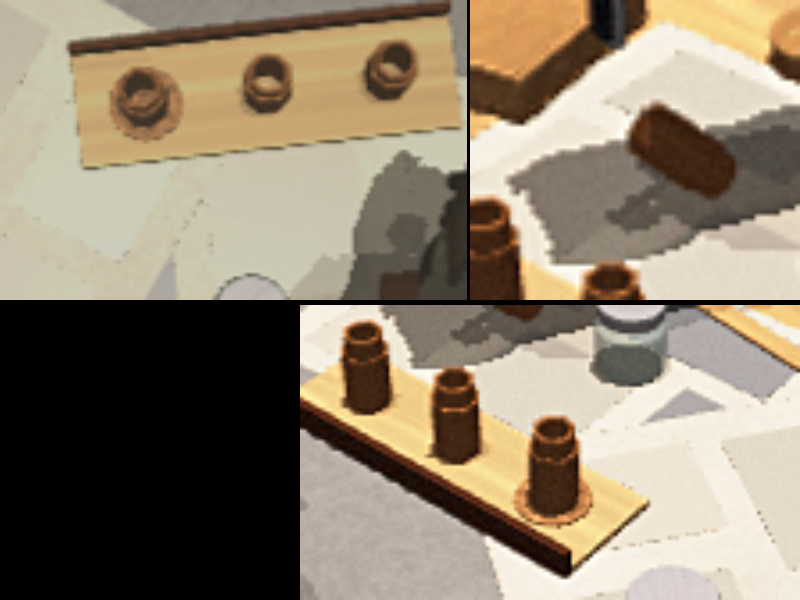

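The first core now stands centred on the coaster, upright and in row (neck at crop (141,92)). The second core is still where it lay. Grasping it.

```bash
python3 -m crank '[[[0,0,-0.95,0,0.01,0.01],[0,0,-0.95,0,0.01,0.01],[0,0,-0.95,0,0.01,0.01],[0,0,-0.95,0,0.01,0.01],[0,0,-0.95,0,0.01,0.01],[0,0,0,0,0,0]]]' 1 | grep -E "time|ee_pos|wrist"
python3 -m crank '[[[0,0,0,0,0,0],[0,0,0,0,0,0],[0,0,0,0,0,0],[0,0,0,0,0,0],[0,0,0,0,0,0],[0,0,0,0,0,0],[0,0,0,0,0,0],[0,0,0,0,0,0],[0,0,0,0,0,0]]]' 0 30 | grep -E "ee_pos|wrist|open|grasp"
python3 -m crank '[[[0,0,0.9,0,0,0],[0,0,0.9,0,0,0],[0,0,0.9,0,0,0],[0,0,0.9,0,0,0],[0,0,0.9,0,0,0],[0,0,0,0,0,0]]]' | grep -E "ee_pos|wrist|open"
python3 -c "
from goal import *
u=np.array([-.0927,.9957])
# first core: home contact at TCP (.4878,.2904); tight neck target 20mm before tip; TCP at core +3 -> 38 mm behind neck
s=np.array([.4878,.2904])+.0376*u; p=s-(.077+.015+.038)*u; print('shoulder',s,'pre',p)
go([p[0],p[1],.107],Ro.from_euler('xyz',[180,0,95.3],degrees=True).as_matrix(),19)"
```

```text
time: 24.0
ee_pos: [0.4879, -0.183, 0.0204]
wrist_force: [-0.8, 0.0, 0.1]
ee_pos: [0.49, -0.1846, 0.0251]
wrist_force: [-0.8, 1.2, 6.0]
opening: 0.0354
grasp_force: 30.7
ee_pos: [0.4907, -0.1851, 0.1177]
wrist_force: [-0.0, -0.3, -0.1]
opening: 0.0352
shoulder [0.48431448 0.32783832] pre [0.49636548 0.19839732]
now [ 0.4907 -0.1851  0.1177] [1.798e+02 1.000e-01 8.700e+01] q [-20.7   0.7  -9.   80.   -0.   72.3] | total fs [ 0.28 19.17 -0.53] [0.01 0.04 1.2 ] | per row [ 0.015  1.009 -0.028] [0.001 0.002 0.063]
```

```bash
python3 -m crank '[[[0.01,0.96,-0.03,0,0,0.06],[0.01,0.96,-0.03,0,0,0.06],[0.01,0.96,-0.03,0,0,0.06],[0.01,0.96,-0.03,0,0,0.06],[0.01,0.96,-0.03,0,0,0.06],[0.01,0.96,-0.03,0,0,0.06],[0.01,0.96,-0.03,0,0,0.06],[0.01,0.96,-0.03,0,0,0.06],[0.01,0.96,-0.03,0,0,0.06],[0.01,0.96,-0.03,0,0,0.06],[0.01,0.96,-0.03,0,0,0.06],[0.01,0.96,-0.03,0,0,0.06],[0.01,0.96,-0.03,0,0,0.06],[0.01,0.96,-0.03,0,0,0.06],[0.01,0.96,-0.03,0,0,0.06],[0.01,0.96,-0.03,0,0,0.06],[0.01,0.96,-0.03,0,0,0.06],[0.01,0.96,-0.03,0,0,0.06],[0.01,0.96,-0.03,0,0,0.06],[0.01,0.96,-0.03,0,0,0.06]]]' | grep time
python3 -m crank '[[[0,0,0,0,0,0],[0,0,0,0,0,0]]]' | grep wrist
python3 - <<'E'
from h import *
from goal import *
go([.4964,.1984,.1066],Ro.from_euler('xyz',[180,0,95.3],degrees=True).as_matrix(),2)
P=bot.get_obs()['ee_pos']; u=np.array([-.0927,.9957,0]); c=P-[0,0,.0071]
b=snap("top","pics/top5.png"); a=snap("scene","pics/scene5.png")
print("pred foot top",proj("top",c-.028*u+[0,0,.0]).round(1),"pred mouth scene",proj("scene",c+.038*u).round(1),"pred tip",proj("scene",[.4915,.2513,.1]).round(1))
s=np.cross(u,[0,0,1]); Q=np.array([proj("scene",c+.038*u+.015*(np.cos(t)*s+np.sin(t)*np.array([0,0,1]))) for t in np.linspace(0,6.28,40)]); print("mouth bbox",Q.min(0).round(1),Q.max(0).round(1))
m=cv2.inRange(cv2.cvtColor(a,cv2.COLOR_BGR2HSV),(0,120,30),(16,255,110))
for r in range(221,241): print(r,"".join("#" if x else "." for x in m[r,376:404]))
m=cv2.inRange(cv2.cvtColor(b,cv2.COLOR_BGR2HSV),(0,110,25),(16,255,255))
for col in (234,237,240,242): 
  r=np.where(m[190:222,col])[0]+190; print(col,r.min() if len(r) else None,r.max() if len(r) else None,"axis row",round(207.9-.0794*(col-209.5),1))
E
```

```text
time: 26.92
wrist_force: [-0.4, -1.1, -0.9]
now [0.4928 0.2    0.1009] [-179.9    0.    95.4] q [ 22.1   2.3  -9.2  78.5   0.  106.7] | total fs [ 0.18 -0.08  0.29] [ 0.   -0.02 -0.01] | per row [ 0.089 -0.041  0.143] [ 0.001 -0.008 -0.006]
pred foot top [243.5 206.7] pred mouth scene [394.9 234.7] pred tip [399.1 235.7]
mouth bbox [391.6 229.1] [398.2 240.2]
221 ........#...................
222 ........##..................
223 ........#####...............
224 .......########.............
225 .......#########............
226 .......##########...........
227 .......###########..........
228 .......############.........
229 .......###############......
230 .......################.....
231 ......######################
232 ......######################
233 ......##################....
234 ......#################.....
235 ......################......
236 ......################......
237 ........##############......
238 ..........##.########.......
239 .............#######........
240 ...........##.######........
234 None None axis row 206.0
237 201 214 axis row 205.7
240 200 214 axis row 205.5
242 200 214 axis row 205.3
```

Prediction and picture agree; the core needs +3.6 mm in x and +5.6 mm in z to be on the axis.

```bash
python3 -m crank '[[[0.09,0,0.15,0,0,0],[0.09,0,0.14,0,0,0],[0,0,0,0,0,0],[0,0,0,0,0,0]]]' | grep -E "wrist"
python3 - <<'E'
from h import *
o=bot.get_obs(); print(o['ee_pos'].round(4))
b=snap("top","pics/top6.png"); a=snap("scene","pics/scene6.png")
m=cv2.inRange(cv2.cvtColor(b,cv2.COLOR_BGR2HSV),(0,110,25),(16,255,255))
for col in (237,240,242): 
  r=np.where(m[190:222,col])[0]+190; print(col,r.min(),r.max(),"axis row",round(207.9-.0794*(col-209.5),1))
m=cv2.inRange(cv2.cvtColor(a,cv2.COLOR_BGR2HSV),(0,120,30),(16,255,110))
r,c=np.where(m[222:245,384:399]); print("scene bottom",r.max()+222)
E
```

```text
wrist_force: [1.0, -0.3, -1.0]
[0.4972 0.1992 0.1079]
237 199 212 axis row 205.7
240 198 212 axis row 205.5
242 198 212 axis row 205.3
scene bottom 244
```

```bash
python3 -m crank '[[[-0.04,0,-0.05,0,0,0],[-0.018,0.2,0,0,0,0],[-0.018,0.2,0,0,0,0],[-0.018,0.2,0,0,0,0],[-0.018,0.2,0,0,0,0],[0,0,0,0,0,0]]]' | grep -E "ee_pos|wrist"
python3 -m crank '[[[-0.009,0.1,0,0,0,0],[-0.009,0.1,0,0,0,0],[0,0,0,0,0,0]]]' | grep -E "ee_pos|wrist"
```

```text
ee_pos: [0.4945, 0.2164, 0.1064]
wrist_force: [-0.5, 0.6, -0.4]
ee_pos: [0.4942, 0.2199, 0.1065]
wrist_force: [0.9, -0.3, -0.9]
```

```bash
python3 -m crank '[[[-0.007,0.075,0,0,0,0],[0,0,0,0,0,0]]]' | grep -E "ee_pos|wrist"
python3 -m crank '[[[-0.007,0.075,0,0,0,0],[0,0,0,0,0,0]]]' | grep -E "ee_pos|wrist"
```

```text
ee_pos: [0.494, 0.2212, 0.1064]
wrist_force: [0.0, 0.6, -0.4]
ee_pos: [0.4939, 0.2227, 0.1065]
wrist_force: [0.5, -0.6, -0.5]
```

```bash
python3 -m crank '[[[-0.007,0.075,0,0,0,0],[0,0,0,0,0,0]]]' | grep -E "ee_pos|wrist"
python3 -m crank '[[[-0.007,0.075,0,0,0,0],[0,0,0,0,0,0]]]' | grep -E "ee_pos|wrist"
```

```text
ee_pos: [0.4938, 0.2242, 0.1065]
wrist_force: [0.4, 0.4, 0.1]
ee_pos: [0.4936, 0.2257, 0.1065]
wrist_force: [0.9, 0.4, -0.5]
```

```bash
python3 -m crank '[[[-0.007,0.075,0,0,0,0],[0,0,0,0,0,0]]]' | grep -E "ee_pos|wrist"
```

```text
ee_pos: [0.4935, 0.2273, 0.1065]
wrist_force: [0.4, -0.0, -1.4]
```

```bash
python3 -m crank '[[[-0.007,0.075,0,0,0,0],[0,0,0,0,0,0]]]' | grep -E "ee_pos|wrist"
```

```text
ee_pos: [0.4934, 0.2288, 0.1065]
wrist_force: [0.4, -0.0, -1.7]
```

```bash
python3 -m crank '[[[-0.005,0.05,0,0,0,0],[0,0,0,0,0,0]]]' | grep -E "ee_pos|wrist"
```

```text
ee_pos: [0.4933, 0.2297, 0.1065]
wrist_force: [0.7, 0.4, -0.2]
```

```bash
python3 -m crank '[[[-0.005,0.05,0,0,0,0],[0,0,0,0,0,0]]]' | grep -E "ee_pos|wrist"
```

```text
ee_pos: [0.4932, 0.2307, 0.1065]
wrist_force: [-0.4, -0.6, -0.4]
```

```bash
python3 -m crank '[[[-0.005,0.05,0,0,0,0],[0,0,0,0,0,0]]]' | grep -E "ee_pos|wrist"
```

```text
ee_pos: [0.4931, 0.2317, 0.1065]
wrist_force: [0.2, 0.0, -0.8]
```

```bash
python3 -m crank '[[[-0.005,0.05,0,0,0,0],[0,0,0,0,0,0]]]' | grep -E "ee_pos|wrist"
```

```text
ee_pos: [0.493, 0.2327, 0.1065]
wrist_force: [0.6, 0.1, -0.8]
```

```bash
python3 -m crank '[[[-0.005,0.05,0,0,0,0],[0,0,0,0,0,0]]]' | grep -E "ee_pos|wrist"
```

```text
ee_pos: [0.4929, 0.2337, 0.1065]
wrist_force: [0.6, 0.6, 0.0]
```

```bash
python3 -m crank '[[[-0.005,0.05,0,0,0,0],[0,0,0,0,0,0]]]' | grep -E "ee_pos|wrist"
```

```text
ee_pos: [0.4928, 0.2346, 0.1065]
wrist_force: [1.1, -1.5, -0.0]
```

```bash
python3 -m crank '[[[-0.005,0.05,0,0,0,0],[0,0,0,0,0,0]]]' | grep -E "ee_pos|wrist"
```

```text
ee_pos: [0.4928, 0.235, 0.1066]
wrist_force: [0.4, -5.7, 0.1]
```

```bash
python3 -m crank '[[[-0.002,0.02,0,0,0,0],[0,0,0,0,0,0]]]' | grep -E "ee_pos|wrist"
python3 - <<'E'
from h import *
b=cv2.imread("pics/top0.png")
# tray rim corners at z .035 -> centre, axis angle
P=[onz("top",u,v,.035)[:2] for u,v in((432,203),(479,187.5),(494.5,240),(447,255))]; P=np.array(P); print(P.round(4),P.mean(0).round(4),[np.linalg.norm(P[i]-P[i-1]).round(3) for i in range(4)])
d=(P[1]-P[2]+P[0]-P[3]); print("tray x dir",np.degrees(np.arctan2(d[1],d[0])))
E
```

```text
ee_pos: [0.4928, 0.2351, 0.1066]
wrist_force: [0.4, -6.4, 1.5]
[[ 0.5153 -0.2916]
 [ 0.5565 -0.413 ]
 [ 0.4236 -0.4508]
 [ 0.385  -0.3288]] [ 0.4701 -0.3711] [np.float64(0.135), np.float64(0.128), np.float64(0.138), np.float64(0.128)]
tray x dir 15.888411496973175
```

Stopped at the step with 6 N about 55 mm short of the shoulder, so this is the tight core. Drawing it off and taking it to the tray, whose rim centre is at (0.470,-0.371).

```bash
python3 -m crank '[[[0.01,-0.1,0,0,0,0],[0.04,-0.5,0,0,0,0],[0.08,-0.9,0,0,0,0],[0.08,-0.9,0,0,0,0],[0.08,-0.9,0,0,0,0],[-0.05,-0.95,0.12,0,0,0.06],[-0.05,-0.95,0.12,0,0,0.06],[-0.05,-0.95,0.12,0,0,0.06],[-0.05,-0.95,0.12,0,0,0.06],[-0.05,-0.95,0.12,0,0,0.06],[-0.05,-0.95,0.12,0,0,0.06],[-0.05,-0.95,0.12,0,0,0.06],[-0.05,-0.95,0.12,0,0,0.06],[-0.05,-0.95,0.12,0,0,0.06],[-0.05,-0.95,0.12,0,0,0.06],[-0.05,-0.95,0.12,0,0,0.06],[-0.05,-0.95,0.12,0,0,0.06],[-0.05,-0.95,0.12,0,0,0.06],[-0.05,-0.95,0.12,0,0,0.06]]]' | grep -E "time|ee_pos"
python3 -c "
from goal import *
go([.470,-.373,.09],Ro.from_euler('xyz',[180,0,106],degrees=True).as_matrix(),16)"
```

```text
time: 32.28
ee_pos: [0.484, -0.0973, 0.1402]
now [ 0.484  -0.0973  0.1402] [-180.    -0.   101.1] q [-11.4  -3.4 -10.6  82.9   0.   67.5] | total fs [ -0.7  -13.79  -2.51] [-0.   -0.01  0.71] | per row [-0.044 -0.862 -0.157] [-0.    -0.     0.045]
```

```bash
python3 -m crank '[[[-0.04,-0.86,-0.16,0,0,0.05],[-0.04,-0.86,-0.16,0,0,0.05],[-0.04,-0.86,-0.16,0,0,0.05],[-0.04,-0.86,-0.16,0,0,0.05],[-0.04,-0.86,-0.16,0,0,0.05],[-0.04,-0.86,-0.16,0,0,0.05],[-0.04,-0.86,-0.16,0,0,0.05],[-0.04,-0.86,-0.16,0,0,0.05],[-0.04,-0.86,-0.16,0,0,0.05],[-0.04,-0.86,-0.16,0,0,0.05],[-0.04,-0.86,-0.16,0,0,0.05],[-0.04,-0.86,-0.16,0,0,0.05],[-0.04,-0.86,-0.16,0,0,0.05],[-0.04,-0.86,-0.16,0,0,0.05],[-0.04,-0.86,-0.16,0,0,0.05],[-0.04,-0.86,-0.16,0,0,0.05],[0,0,0,0,0,0],[0,0,0,0,0,0]]]' | grep -E "time|wrist"
python3 -c "
from goal import *
go([.470,-.373,.034],Ro.from_euler('xyz',[180,0,106],degrees=True).as_matrix(),4)"
```

```text
time: 33.78
wrist_force: [-0.3, 0.5, -0.6]
now [ 0.4709 -0.3718  0.0883] [-1.799e+02 -1.000e-01  1.065e+02] q [-38.3  11.8  -0.2  78.1  -0.   35.2] | total fs [-0.05 -0.06 -2.72] [-0.01 -0.01 -0.07] | per row [-0.011 -0.015 -0.679] [-0.002 -0.003 -0.018]
```

```bash
python3 -m crank '[[[0,0,-0.65,0,0,0],[0,0,-0.65,0,0,0],[0,0,-0.65,0,0,0],[0,0,-0.65,0,0,0],[0,0,0,0,0,0],[0,0,0,0,0,0]]]' | grep -E "ee_pos|wrist"
python3 -m crank '[[[0,0,0,0,0,0],[0,0,0,0,0,0],[0,0,0,0,0,0],[0,0,0,0,0,0],[0,0,0,0,0,0],[0,0,0.4,0,0,0],[0,0,0.9,0,0,0],[0,0,0.9,0,0,0],[0,0,0.9,0,0,0],[0,0,0.9,0,0,0],[0,0,0.9,0,0,0],[-0.5,0.9,0.9,0,0,0],[-0.5,0.9,0.5,0,0,0],[-0.5,0.9,0.5,0,0,0],[-0.5,0.9,0.5,0,0,0],[-0.5,0.9,0.5,0,0,0],[0,0,0,0,0,0]]]' 0.65 | grep -E "time|ee_pos|open|grasp"
python3 - <<'E'
from h import *
b=snap("top","pics/top7.png"); a=snap("scene","pics/scene7.png")
o=np.vstack([cv2.convertScaleAbs(b[110:290,90:520],alpha=1.5),a[130:310,160:590][:, :430]])
cv2.imwrite("pics/crop7.png",cv2.resize(o,(717,600)))
E
```

```text
ee_pos: [0.4711, -0.3704, 0.0355]
wrist_force: [-0.9, -0.2, -0.7]
time: 35.7
ee_pos: [0.4209, -0.2794, 0.1964]
opening: 0.0552
grasp_force: 0.0
```

View pics/crop7.png

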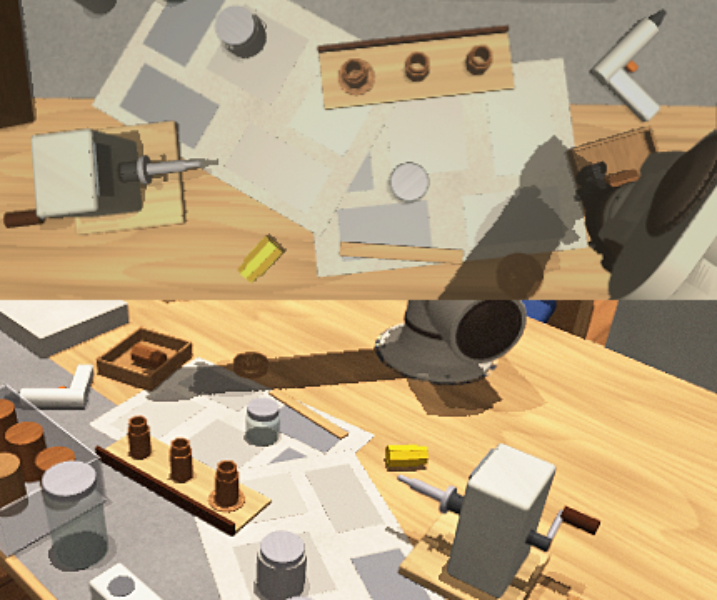

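The fitting core stands on the coaster in row (lower view (227,485)). The tight one lies in the middle of the tray (lower view (150,355)). Jar, stick, neighbours and glue gun look unmoved, and the gripper is clear.

```bash
python3 -c "
from workcell import bot
print(bot.job_done())"
```

```text
the job is handed in; nothing more can be done
None
```

Both cores were tried on the spindle and sorted: the left-hand core slid home and stands neck up on the coaster, the right-hand one stopped at the step with about 6 N and lies in the reject tray, and the job is handed in (no verdict was returned).

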